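# Tip the sample tubes out of a flip-top box

## Robot

A 6-joint arm with a two-finger parallel gripper is mounted at the origin on a cart in front of the work surface, level with it; the furniture and walls round the work are solid. World frame = base frame: x ahead of the robot, y to its left, z up, the work surface at z = 0. Lengths are in m, angles in rad, forces in N, time in s.
With the tool pointing down it reaches from about 0.275 to 0.75 m from the base axis. Payload 10.2 kg.
Tool frame: the origin (TCP) lies at the very end of the fingers, on their centre line; the grasp point (between the pads) lies 19 mm behind it; z points along the fingers, x is the direction in which the jaws open and shut, and the axes are right-handed (so a half turn about z gives the same grasp; the last joint's range is limited). The gripper opens to 85 mm and grips with 20 to 120 N. Pads are 22 mm wide; open, the fingers measure 114 mm over their backs; the gripper's body (76 mm by 85 mm) begins 54 mm behind the grasp point. The pads swing forward as they close: fully open they stand 13 mm farther back than shut.
Start: joints at [1.074, 0.313, 1.498, -0, 1.331, -0.223], TCP at [0.142, 0.505, 0.231] pointing down, gripper open.
Joint ranges: [-2.94, 2.94], [-0.97, 2.17], [0.19, 2.56], [-1.23, 4.37], [0.02, 3.11], [-2.88, 2.88]. Speed limits (rad/s): [2.39, 2.39, 3.01, 3.14, 3.14, 3.14].

## Interface

Orientations are given as a 3x3 rotation matrix whose columns are the frame's x, y, z axes.
In Python, from rig import ctrl, cams gives the robot as it stands.
- The arm moves only by the shell command python3 -m creep 'ROWS' [FORCE]. ROWS is JSON, a list of rows, each a list of 7 numbers: the shift along the tool's x, y, z in cm, then the turn, a rotation vector about the tool's x, y, z in rad, then the opening in per cent of the stroke, from 0 (shut) to 100 (fully open). In form: [[x, y, z, rx, ry, rz, hand], ...]. A call has exactly 8 rows; each row is the pose to reach, as a shift and turn from the pose measured when the call began, along the tool's axes at that moment; what a row does not reach only later rows make up. A row lasts 1/12 s, in which the tool goes at most 41.7 mm and 7.16 degrees, less where a joint would pass 70% of its speed; a pose out of reach is approached as far as the arm can. A call with a gripper value outside its range is refused whole. The fingers move at their own pace and stop on an object; FORCE is the grip in N (left out, the last holds). Time passes only in rows, so rows that repeat a pose let the fingers close, or fill a call up. It gives the time, the measured TCP pose, the force and the opening at its end, in the units of the state.
- ctrl.get_state(): the state, without advancing time (a new reading comes with each control period).
- cams.read_camera(name): name is "scene" or "top" or "wrist"; returns a dict with "color" (384x512x3 uint8, red, green, blue), "z_map" (384x512 float32, m along the optical axis (not along the pixel's ray), 0 where there is no reading), "fx", "fy", "cx", "cy" (pixels), "world_to_cam" (4x4, takes a point from world to camera coordinates); the wrist camera has in their place "hand_eye" (4x4, takes a point from camera to tool coordinates, whose origin is the TCP and whose axes are the tool frame's). Camera axes: x right, y down, z forward; pixel columns grow to the right and rows downward; lengths in m; the calibration is good to about 2 mm. The wrist camera is an equidistant fisheye: a pixel r from the principal point sees the ray r / f radians off the axis. A picture is of the moment at which its call begins: read the wrist's pose just before it.
- ctrl.job_done(): hands the job in, once; it reports no verdict.
The state is a dict: "clock": time; "joint_positions": joint angles; "qvel": joint speeds; "joint_efforts": joint torques, N m; "position": TCP position; "tcp_rot": TCP orientation; "wrist_force": force on the tool from outside, world axes, zero at the start; "wrist_torque": the same for the moment, N m; "opening": finger opening in m.
Only numpy, scipy, OpenCV 4.12 (cv2) and the standard library are available. Lean on these libraries where they do the work, as an engineer would, in place of code of your own. Each camera call takes 0.05 s, during which the arm holds its last target. There are 200 camera calls.

## Task

Pick up the grey flip-top tube box by its handle and turn it over above the steel tray, so that its lid swings open and all three sample tubes tumble into the tray. Then turn the emptied box the right way up again and set it down with its lid shut on the thin cork mat it came from. Do not disturb the other things on the bench.

Things in the scene. Friction and masses are not known exactly. Their poses are not given: they have to be found in the camera images.
- box_handle (a point): Middle of the grip of the tube box's handle: a straight bar 16 mm wide (y), 26 mm tall (z), 84 mm long, level, sticking out from the middle of the box's -x end. This point is 96 mm from the box's centre along -x (44 mm outside the end wall), 44 mm above the underside. Axes turn with the box: x from handle towards box, z up through the lid when upright.
- box_centre (a point): Centre of the body of the loose grey plastic tube box, half-way up (23 mm above its underside). The body is 104 mm long (x), 76 mm wide (y), 46 mm high, walls 3 mm, open at the top under a clear hinged lid 3 mm thick; about 0.2 kg with tubes and lid. Same axes as box_handle.
- lid (a joint): Angle of the box's lid, rad: 0 shut, stop at 1.4. Hinged along the top edge at the handle end (52 mm from the centre, axis along y); free edge at the far end, 104 mm from the hinge. No catch or spring, hardly any friction: it falls shut when the box is upright, open when turned past its side. The tubes slide out reliably only some 130 degrees or more from upright.
- tube_a_mid (a point): Middle of a capped sample tube, 80 mm long, 20 mm thick, 15 g; its z axis runs along the tube. At the start the three tubes lie side by side along x inside the box.
- tube_b_mid (a point): Middle of the second sample tube, like tube_a.
- tube_c_mid (a point): Middle of the third sample tube, like tube_a.
- tray: Open square steel catch tray, fixed to the bench, 200 x 200 mm outside, 45 mm high, walls 4 mm. Origin at the centre of its underside; x and y along its sides, z up. Between it and the robot stands a fixed foam rack full of upright tubes, about 165 x 170 mm and 181 mm high.
- mat_top (a point): Centre of the top face of the thin cork mat, fixed to the bench, 150 mm (x) x 120 mm (y), 3 mm thick, on which the box stands at the start.
- tape: Bystander: roll of tape lying flat, 103 mm across, 25 mm high, behind the tray; origin under its centre.
- dish: Bystander: round petri dish, 61 mm across, 15 mm high, between and behind tray and mat; origin under its centre.
- marker: Bystander: marker pen lying down, 130 mm long, 14 mm thick, to the right of the foam rack, nearer the robot than tray and mat; origin under its centre.
- saline: Bystander: capped bottle, 56 mm across, 168 mm tall, left of the tray; origin under its centre.

How it is judged:
By the outcome, as a careful person would: the job done as asked, in the order asked, and still so for the second after the job is handed in, with the robot touching nothing.
It also fails if it takes over 61 s, if anything falls off the work surface, if the arm or the gripper's body presses on something with over 40 N, if the wrist force passes 120 N, or if a joint passes its speed limit or range.

## Working session

There is one attempt and no reset: what is moved stays moved. The work goes in short steps, Python scripts to look and compute and a shell command to move; the robot and the scene stay as the last step left them, time stands still between calls to the robot, and variables do not carry over. Pictures are saved under pics/ and viewed, about 8 in all and at most 12, crops included, and the job is handed in when it is done.

```bash
ls; mkdir -p pics
python3 - <<'E'
from rig import ctrl,cams
import cv2,numpy as np
s=ctrl.get_state();print(s)
for n in ("scene","top"):
    d=cams.read_camera(n);cv2.imwrite(f"pics/{n}0.png",d["color"][:,:,::-1]);np.savez(f"{n}0.npz",**d)
    print(n,d["fx"],d["cx"],d["world_to_cam"].round(3).tolist())
E
```

```text
pics
{'clock': 0.0, 'joint_positions': array([ 1.07358929e+00,  3.13455810e-01,  1.49843052e+00,  2.25886208e-05,
        1.33101379e+00, -2.23403175e-01]), 'qvel': array([-0.00203995,  0.00126649,  0.00059921, -0.00015502,  0.0023093 ,
       -0.00078549]), 'joint_efforts': array([ 2.92944105e-04, -4.12267220e+01, -2.59746587e+01, -1.52789680e-04,
        4.13042813e-03,  5.21182670e-06]), 'position': array([0.14183998, 0.50521   , 0.23073458]), 'tcp_rot': array([[ 2.70400322e-01,  9.62747762e-01, -6.42907347e-04],
       [ 9.62747139e-01, -2.70400907e-01, -1.13868295e-03],
       [-1.27010719e-03, -3.11056973e-04, -9.99999145e-01]]), 'wrist_force': array([0.01166382, 0.55546349, 0.3297218 ]), 'wrist_torque': array([ 0.01768999,  0.01348493, -0.03243998]), 'opening': 0.08516758167690698}
scene 490.51507949906323 258.56421627272914 [[0.429, -0.903, 0.018, -0.316], [-0.716, -0.352, -0.603, 0.442], [0.551, 0.246, -0.798, 1.019], [0.0, 0.0, 0.0, 1.0]]
top 368.3966983881494 256.0247508225462 [[-0.029, -1.0, -0.003, -0.047], [-0.986, 0.029, -0.166, 0.591], [0.166, -0.002, -0.986, 1.157], [0.0, 0.0, 0.0, 1.0]]
```

View pics/scene0.png

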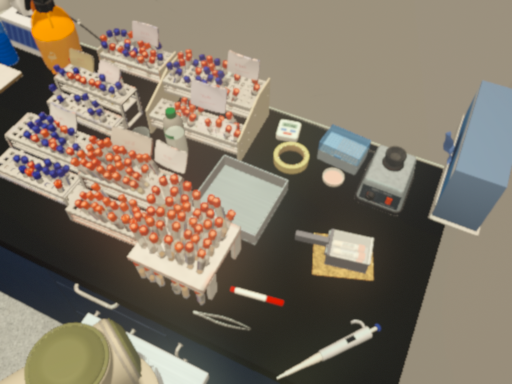

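View pics/top0.png

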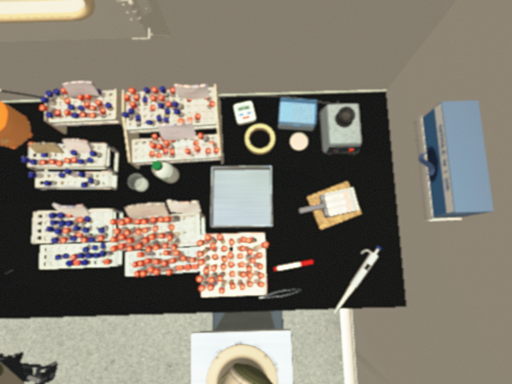

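The scene view shows the box at about (350,248), its handle at (312,238), the mat under it, the tray at (245,197), and the rack at (190,230) in front of the tray. In the top view the box is at (340,203), the handle at (305,211), the tray at (241,197) and the marker at (293,266). Next I'll measure these.

```bash
cat > h.py <<'E'
import numpy as np
def cloud(d):
    z=d["z_map"];v,u=np.mgrid[:z.shape[0],:z.shape[1]]
    p=np.stack([(u-d["cx"])/d["fx"]*z,(v-d["cy"])/d["fy"]*z,z],-1)
    T=np.linalg.inv(d["world_to_cam"]);P=p@T[:3,:3].T+T[:3,3];P[z==0]=np.nan
    return P
E
python3 - <<'E'
import numpy as np,cv2
from h import cloud
for n in("top","scene"):
    d=np.load(n+"0.npz");P=cloud(d);c=d["color"]
    def reg(name,m):
        q=P[m];
        if len(q)<5: print(n,name,len(q));return
        r=cv2.minAreaRect(q[:,:2].astype(np.float32)*1000);print(n,name,len(q),"rect mm",np.round(r[0],0),np.round(r[1],0),round(r[2],1),"med",np.median(q,0).round(3),"z95",np.percentile(q[:,2],[5,95]).round(3))
    X,Y,Z=P[...,0],P[...,1],P[...,2]
    near=(X>.3)&(X<.75)&(Y<-.12)&(Y>-.42)
    reg("boxhandle",near&(Z>.028)&(Z<.075)&(Y<-.1)&(X<.62))
    cork=near&(c[...,0]>c[...,2]*1.35+20)&(Z<.015)&(X<.62); reg("cork",cork)
    if n=="top":
        M=lambda u0,u1,v0,v1:(np.mgrid[:384,:512][1]>=u0)&(np.mgrid[:384,:512][1]<u1)&(np.mgrid[:384,:512][0]>=v0)&(np.mgrid[:384,:512][0]<v1)
        reg("tray",M(205,280,160,232)&(Z>.035)&(Z<.06)); reg("trayall",M(205,280,160,232)&(Z>.01)&(Z<.06)); reg("rack",M(190,275,225,305)&(Z>.12)); reg("saline",M(140,185,155,190)&(Z>.1))
        reg("tape",M(240,280,120,155)&(Z>.012));reg("dish",M(288,310,130,152)&(Z>.006));reg("marker",M(270,318,256,274)&(Z>.006))
        reg("racksleft",M(110,200,200,280)&(Z>.08)); reg("backrack",M(120,222,80,165)&(Z>.05))
    else:
        # handle pixels dark grey
        h=near&(Z>.03)&(Z<.075)&(c.max(-1)<110)&(X<.62); reg("handle",h)
E
```

```text
top boxhandle 981 rect mm [ 474. -362.] [292. 186.] 39.4 med [ 0.542 -0.327  0.053] z95 [0.04  0.061]
top cork 866 rect mm [ 478. -251.] [174. 385.] 43.3 med [ 0.511 -0.289  0.003] z95 [-0.002  0.009]
top tray 384 rect mm [593.  -8.] [216. 223.] 88.7 med [ 0.553 -0.01   0.044] z95 [0.038 0.048]
top trayall 598 rect mm [595.  -5.] [221. 230.] 89.4 med [0.614 0.001 0.042] z95 [0.012 0.048]
top rack 2183 rect mm [366.  11.] [196. 159.] 84.6 med [0.365 0.016 0.203] z95 [0.135 0.216]
top saline 322 rect mm [673. 222.] [99. 75.] 88.2 med [0.658 0.223 0.137] z95 [0.104 0.168]
top tape 379 rect mm [791. -76.] [137. 115.] 81.8 med [ 0.792 -0.079  0.024] z95 [0.015 0.028]
top dish 247 rect mm [ 773. -212.] [66. 64.] 85.5 med [ 0.77  -0.217  0.015] z95 [0.011 0.019]
top marker 176 rect mm [ 353. -182.] [151.  48.] 85.9 med [ 0.352 -0.181  0.013] z95 [0.007 0.017]
top racksleft 4709 rect mm [441. 248.] [301. 227.] 89.7 med [0.463 0.234 0.134] z95 [0.092 0.177]
top backrack 7637 rect mm [812. 215.] [349. 297.] 89.8 med [0.819 0.198 0.13 ] z95 [0.074 0.19 ]
scene boxhandle 1859 rect mm [ 472. -361.] [296. 185.] 39.7 med [ 0.534 -0.325  0.053] z95 [0.031 0.061]
scene cork 1148 rect mm [ 476. -243.] [171. 366.] 42.4 med [ 0.505 -0.297  0.004] z95 [-0.    0.01]
scene handle 240 rect mm [ 474. -346.] [284. 128.] 47.9 med [ 0.519 -0.301  0.041] z95 [0.031 0.054]
```

```bash
python3 - <<'E'
import numpy as np,cv2
from h import cloud
A=[];C=[]
for n in("top","scene"):
    d=np.load(n+"0.npz");P=cloud(d);c=d["color"].astype(int)
    X,Y,Z=P[...,0],P[...,1],P[...,2]
    near=(X>.42)&(X<.64)&(Y<-.17)&(Y>-.45)
    def big(m):
        k,l,s,_=cv2.connectedComponentsWithStats(m.astype(np.uint8),connectivity=4);return l==1+np.argmax(s[1:,4])
    m=big(near&(Z>.035)&(Z<.075));q=P[m]
    r=cv2.minAreaRect(q[:,:2].astype(np.float32)*1000);print(n,"box+handle",len(q),r)
    # grow axis
    w=big(near&(c[...,0]-c[...,2]>50)&(Z<.02)|m); 
    mm=w&~m;r=cv2.minAreaRect(P[w][:,:2].astype(np.float32)*1000);print(n,"mat+",r,mm.sum())
    A.append(q);C.append(P[mm])
q=np.vstack(A)
for yaw in range(-90,-50,2):
    t=np.deg2rad(yaw);R=np.array([[np.cos(t),np.sin(t)],[-np.sin(t),np.cos(t)]])
    b=(q[:,:2]@R.T);x=np.percentile(b[:,0],[.5,99.5]);
    hd=b[b[:,0]<x[0]+.07];bd=b[b[:,0]>x[0]+.095]
    f=lambda a:np.percentile(a[:,1],[2,98])
    print(yaw,np.diff(x).round(3),np.diff(f(hd)).round(3),np.diff(f(bd)).round(3),"end",(R.T@[x[0],f(hd).mean()]).round(3),"far",(R.T@[x[1],f(bd).mean()]).round(3))
E
python3 - <<'E'
import cv2
a=cv2.imread('pics/scene0.png')[190:300,270:400];b=cv2.imread('pics/top0.png')[165:245,285:380]
cv2.imwrite('pics/c1.png',cv2.hconcat([cv2.resize(a,(473,400)),cv2.resize(b,(300,400))][:1]+[cv2.resize(b,(320,400))]))
E
```

```text
top box+handle 936 ((542.8990478515625, -295.92510986328125), (75.78714752197266, 190.68344116210938), 10.814435005187988)
top mat+ ((540.0636596679688, -303.8051452636719), (125.85284423828125, 202.5844268798828), 19.374544143676758) 782
scene box+handle 1704 ((542.5917358398438, -292.96685791015625), (80.6769027709961, 190.26002502441406), 10.816675186157227)
scene mat+ ((539.3035888671875, -301.9251708984375), (127.51888275146484, 205.00778198242188), 16.12227439880371) 975
-90 [0.188] [0.025] [0.082] end [ 0.531 -0.203] far [ 0.55  -0.391]
-88 [0.188] [0.022] [0.08] end [ 0.529 -0.203] far [ 0.552 -0.39 ]
-86 [0.188] [0.02] [0.079] end [ 0.528 -0.203] far [ 0.554 -0.389]
-84 [0.188] [0.019] [0.077] end [ 0.527 -0.202] far [ 0.556 -0.389]
-82 [0.188] [0.017] [0.076] end [ 0.526 -0.202] far [ 0.557 -0.388]
-80 [0.188] [0.016] [0.075] end [ 0.525 -0.203] far [ 0.559 -0.388]
-78 [0.189] [0.016] [0.075] end [ 0.524 -0.203] far [ 0.561 -0.388]
-76 [0.188] [0.017] [0.075] end [ 0.523 -0.203] far [ 0.562 -0.387]
-74 [0.188] [0.019] [0.077] end [ 0.521 -0.204] far [ 0.564 -0.387]
-72 [0.188] [0.021] [0.078] end [ 0.52  -0.204] far [ 0.566 -0.387]
-70 [0.188] [0.023] [0.08] end [ 0.519 -0.205] far [ 0.567 -0.387]
-68 [0.188] [0.025] [0.082] end [ 0.517 -0.205] far [ 0.569 -0.387]
-66 [0.188] [0.027] [0.084] end [ 0.516 -0.206] far [ 0.571 -0.387]
-64 [0.187] [0.031] [0.086] end [ 0.514 -0.207] far [ 0.573 -0.387]
-62 [0.187] [0.056] [0.088] end [ 0.503 -0.214] far [ 0.575 -0.387]
-60 [0.186] [0.063] [0.089] end [ 0.5   -0.216] far [ 0.577 -0.386]
-58 [0.185] [0.066] [0.091] end [ 0.498 -0.218] far [ 0.579 -0.386]
-56 [0.183] [0.07] [0.093] end [ 0.497 -0.22 ] far [ 0.581 -0.385]
-54 [0.182] [0.072] [0.094] end [ 0.497 -0.222] far [ 0.582 -0.384]
-52 [0.18] [0.075] [0.096] end [ 0.495 -0.224] far [ 0.584 -0.383]
```

View pics/c1.png

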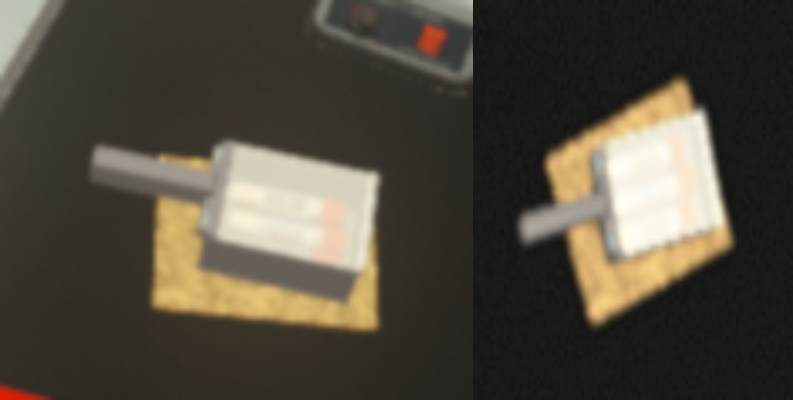

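The crops show the box at yaw about -79°, with the handle at the left and the box well on the mat. The mat itself is turned differently. I'll start moving and log joint/pose pairs so I can fit the arm's geometry.

```bash
cat > log.py <<'E'
import numpy as np,json
from rig import ctrl
s=ctrl.get_state();open('log.txt','a').write(json.dumps([list(s["joint_positions"]),list(s["position"]),np.array(s["tcp_rot"]).tolist()])+"\n")
print("t",round(s["clock"],2),"q",s["joint_positions"].round(3),"p",s["position"].round(3),"F",s["wrist_force"].round(1),"open",round(s["opening"],4))
E
python3 log.py
python3 -m creep '[[0,0,-3,0,0,0,100],[0,0,-6,0,0,0,100],[0,0,-9,0,0,0,100],[0,0,-12,0,0,0,100],[0,0,-12,0.1,0,0,100],[0,0,-12,0.2,0,0,100],[0,0,-12,0.3,0,0,100],[0,0,-12,0.4,0,0,100]]'; python3 log.py
python3 -m creep '[[0,3,0,0,0,0.1,100],[0,6,0,0,0,0.2,100],[0,9,0,0,0,0.3,100],[-3,9,0,0,0,0.3,100],[-6,9,0,0,0,0.3,100],[-9,9,0,0,0.1,0.3,100],[-12,9,0,0,0.2,0.3,100],[-15,9,0,0,0.3,0.3,100]]'; python3 log.py
```

```text
t 0.1 q [ 1.074  0.313  1.498  0.     1.331 -0.223] p [0.142 0.505 0.231] F [-0.1 -0.4 -0.4] open 0.0855
clock: 0.77
position: [0.1419, 0.5054, 0.3512]
tcp_rot: [[0.27, 0.885, -0.379], [0.963, -0.248, 0.106], [-0.0, -0.394, -0.919]]
wrist_force: [-0.7, 0.5, -0.4]
opening: 0.0857
t 0.77 q [ 0.888  0.286  1.278  0.375  1.734 -0.377] p [0.142 0.505 0.351] F [-0.7  0.5 -0.4] open 0.0857
clock: 1.43
position: [0.1803, 0.3378, 0.3151]
tcp_rot: [[0.615, 0.751, -0.242], [0.773, -0.512, 0.374], [0.157, -0.417, -0.895]]
wrist_force: [0.9, -0.5, 2.5]
opening: 0.0853
t 1.43 q [ 0.44  -0.152  1.856  0.458  1.511 -0.539] p [0.18  0.338 0.315] F [ 0.9 -0.5  2.5] open 0.0853
```

```bash
cat > kin.py <<'E'
import numpy as np,json
from scipy.optimize import least_squares
from scipy.spatial.transform import Rotation as Ro
LO=np.array([-2.94,-.97,.19,-1.23,.02,-2.88]);HI=np.array([2.94,2.17,2.56,4.37,3.11,2.88])
z=np.array([0,0,1.]);x=np.array([1.,0,0])
Y=lambda a:Ro.from_euler('y',a).as_matrix();Z=lambda a:Ro.from_euler('z',a).as_matrix()
def fk(q,p,s4=1,s6=1,full=False):
    h,a,L1,L2,o,d,c=p
    e=Z(q[0])@(a*x+h*z+Y(q[1])@(L1*z)); w=e+Z(q[0])@Y(q[1]+q[2])@(L2*z+o*x)
    R=Z(q[0])@Y(q[1]+q[2])@Z(s4*q[3])@Y(q[4])@Z(s6*q[5]+c)
    return (w+R@(d*z),R,e,w)
def load():
    return [tuple(map(np.array,json.loads(l))) for l in open('log.txt')]
def fit(s4,s6):
    D=load()
    f=lambda p:np.concatenate([np.r_[fk(q,p,s4,s6)[0]-t,(.1*(fk(q,p,s4,s6)[1]-R)).ravel()] for q,t,R in D])
    best=None
    for c in(0,1.57,3.14,-1.57):
        r=least_squares(f,[.3,0,.35,.35,0,.2,c])
        if best is None or r.cost<best.cost:best=r
    return best
def ik(pos,R,P,seed):
    g=lambda q:np.r_[fk(q,P)[0]-pos,.2*(fk(q,P)[1]-R).ravel()]
    best=None;rng=np.random.default_rng(0)
    for k in range(12):
        s=np.clip(seed if k==0 else LO+(HI-LO)*rng.random(6),LO+.01,HI-.01)
        r=least_squares(g,s,bounds=(LO,HI))
        if r.cost<1e-8:
            v=np.abs(r.x-seed).sum()
            if best is None or v<best[0]:best=(v,r.x)
    return None if best is None else best[1]
def toolR(psi,a,roll=0,flip=0):
    "tool z yawed psi, dipping a below level; x level = box y; roll about tool z"
    u=np.array([np.cos(psi),np.sin(psi),0]);t=np.cos(a)*u-np.sin(a)*z;X=np.cross(z,u)
    return np.stack([X,np.cross(t,X),t],1)@Z(roll+flip*np.pi)
E
python3 - <<'E'
from kin import *
for s in((1,1),(1,-1),(-1,1),(-1,-1)):
    r=fit(*s);print(s,r.cost,r.x.round(4))
E
```

```text
(1, 1) 0.007009677619759747 [0.6484 0.1081 0.44   0.3324 0.2307 0.5397 3.1416]
(1, -1) 0.008989419635185639 [ 0.6484  0.1081  0.44    0.3324  0.2307  0.5397 -3.9009]
(-1, 1) 0.02095103989511076 [-1.0417 -0.3006  0.4358  0.5786 -0.4939 -0.5354  3.1178]
(-1, -1) 0.022437184347696777 [-1.0417 -0.3006  0.4358  0.5786 -0.4939 -0.5354  2.3803]
```

Run:
```python
from kin import *
D=load()
for s4 in(1,-1):
 for s6 in(1,-1):
  best=None
  for th0 in(0,1,2,3,-1,-2):
   for c in(0,1.57,3.14,-1.57):
    def f(v):
      th,c,e6,b=v
      o=[]
      for q,t,R in D:
        A=Ro.from_rotvec(s4*q[3]*np.array([np.sin(th),0,np.cos(th)])).as_matrix()
        M=Z(q[0])@Y(q[1]+q[2])@A@Y(q[4]+b)@Z(s6*q[5]+c)@Y(e6)
        o.append((M-R).ravel())
      return np.concatenate(o)
    r=least_squares(f,[th0,c,0,0])
    if best is None or r.cost<best.cost:best=r
  print(s4,s6,best.cost,best.x.round(3))
for q,t,R in D:print(q.round(4),Ro.from_matrix(Z(-q[0])@R).as_rotvec().round(4),R[:,2].round(3))
```

```text
1 1 3.5124746737898763e-31 [ 0.    -3.142  0.     0.   ]
1 -1 0.07616399416275414 [-0.764  2.554  0.282  0.225]
-1 1 4.448248217178687e-31 [3.142 3.142 0.    0.   ]
-1 -1 0.0761639941623812 [2.377 2.554 0.282 0.225]
[ 1.0736  0.3134  1.4984  0.      1.331  -0.2234] [-3.1219e+00 -3.5020e-01  1.9000e-03] [-0.001 -0.001 -1.   ]
[ 0.8884  0.2864  1.2781  0.3751  1.7339 -0.3765] [-2.6858 -0.5566  0.1143] [-0.379  0.106 -0.919]
[ 0.4395 -0.1523  1.8563  0.458   1.5112 -0.5393] [-2.6005 -0.6562 -0.0706] [-0.242  0.374 -0.895]
```

```bash
cat > rel.py <<'E'
import sys
from kin import *
from rig import ctrl
def rel(pos,R,s=None):
    s=s or ctrl.get_state();p0=np.array(s["position"]);R0=np.array(s["tcp_rot"])
    rv=Ro.from_matrix(R0.T@R).as_rotvec();d=R0.T@(np.array(pos)-p0)*100
    print("shift cm",d.round(2),"rot",rv.round(3),"| min rows",round(max(np.linalg.norm(d)/4.17,np.linalg.norm(rv)/.125),1))
if __name__=="__main__":
    v=list(map(float,sys.argv[1:])); # x y z psi_deg a_deg roll_deg
    rel(v[:3],toolR(*np.deg2rad(v[3:6])))
E
python3 rel.py .40 0 .42 -79 45 0
```

```text
shift cm [-10.97  29.43 -27.34] rot [-1.22  -0.29   0.715] | min rows 11.5
```

```bash
python3 -m creep '[[-0.7,1.8,-1.7,-0.08,-0.02,0.045,100],[-1.4,3.7,-3.4,-0.15,-0.035,0.09,100],[-2.1,5.5,-5.1,-0.23,-0.055,0.135,100],[-2.7,7.4,-6.8,-0.3,-0.07,0.18,100],[-3.4,9.2,-8.5,-0.38,-0.09,0.225,100],[-4.1,11,-10.2,-0.46,-0.11,0.27,100],[-4.8,12.9,-12,-0.53,-0.125,0.31,100],[-5.5,14.7,-13.7,-0.61,-0.145,0.36,100]]' >/dev/null; python3 log.py; python3 rel.py .40 0 .42 -79 45 0
```

```text
t 2.1 q [ 0.302 -0.171  1.678 -0.168  1.623 -0.276] p [0.291 0.168 0.368] F [ 0.1 -0.1 -0.1] open 0.0854
shift cm [ 0.1  20.59 -1.81] rot [-0.607 -0.143  0.353] | min rows 5.7
```

```bash
python3 -m creep '[[0,2.6,-0.2,-0.08,-0.02,0.045,100],[0,5.2,-0.4,-0.15,-0.035,0.09,100],[0,7.7,-0.7,-0.23,-0.055,0.135,100],[0,10.3,-0.9,-0.3,-0.07,0.18,100],[0,12.9,-1.1,-0.38,-0.09,0.22,100],[0,15.5,-1.4,-0.46,-0.11,0.27,100],[0,18,-1.6,-0.53,-0.125,0.31,100],[0,20.6,-1.8,-0.6,-0.14,0.35,100]]' >/dev/null; python3 log.py
python3 - <<'E'
from kin import *
D=load()
# linear offset fit
def row(q,R):
    A=Z(q[0]);B=A@Y(q[1]);C=B@Y(q[2]);W=C@Z(q[3]);V=W@Y(q[4])
    return np.c_[A[:,[0,2]],B[:,[0,2]],C[:,[0,2]],C[:,1],W[:,:1],V[:,[0,2]]]
names="a h o1 L1 o2 L2 y wx vx d".split()
D=D[1:] if len(D)>6 else D
M=np.vstack([row(q,R) for q,t,R in D]);b=np.hstack([t for q,t,R in D])
def sol(use):
    i=[names.index(n) for n in use];p,*_=np.linalg.lstsq(M[:,i],b,rcond=None);print(dict(zip(use,p.round(4))),"err",np.abs(M[:,i]@p-b).max())
sol("h L1 L2 d".split());sol("a h L1 o2 L2 d".split());sol("a h L1 o2 L2 y d".split());sol("a h L1 o2 L2 wx d".split());sol(names)
E
```

```text
t 2.77 q [ 0.156 -0.022  1.592 -0.781  1.544 -0.027] p [ 0.4   -0.001  0.42 ] F [ 0.1 -0.1  0. ] open 0.0852
{'h': np.float64(0.1638), 'L1': np.float64(0.4292), 'L2': np.float64(0.3953), 'd': np.float64(0.2463)} err 0.1105174837640821
{'a': np.float64(-0.0027), 'h': np.float64(0.193), 'L1': np.float64(0.4376), 'o2': np.float64(0.0371), 'L2': np.float64(0.3998), 'd': np.float64(0.2466)} err 0.10975732063585225
{'a': np.float64(-0.0), 'h': np.float64(0.2013), 'L1': np.float64(0.4389), 'o2': np.float64(0.039), 'L2': np.float64(0.3975), 'y': np.float64(0.1163), 'd': np.float64(0.2553)} err 3.3306690738754696e-16
{'a': np.float64(-0.0034), 'h': np.float64(0.1688), 'L1': np.float64(0.4338), 'o2': np.float64(0.0087), 'L2': np.float64(0.3996), 'wx': np.float64(0.0247), 'd': np.float64(0.2223)} err 0.11007896931635908
{'a': np.float64(0.0), 'h': np.float64(0.2013), 'o1': np.float64(0.0), 'L1': np.float64(0.4389), 'o2': np.float64(0.039), 'L2': np.float64(0.3975), 'y': np.float64(0.1163), 'wx': np.float64(-0.0), 'vx': np.float64(0.0), 'd': np.float64(0.2553)} err 2.498001805406602e-16
```

```bash
cat >> kin.py <<'E'
h,L1,o2,L2,yo,d=.2013,.4389,.039,.3975,.1163,.2553
Lf=np.hypot(L2,o2);al=np.arctan2(o2,L2);c6=np.pi
def FK(q):
    e=np.r_[0,0,h]+Z(q[0])@Y(q[1])@(L1*z);C=Z(q[0])@Y(q[1]+q[2])
    e2=e+C@np.r_[0,yo,0];w=e+C@np.r_[o2,yo,L2];R=C@Z(q[3])@Y(q[4])@Z(q[5]+c6)
    return w+R@(d*z),R,e2,w
def IK(p,R,slack=0):
    w=p-R@(d*z);r=np.hypot(w[0],w[1])
    if r<yo:return None
    q1=np.arctan2(w[1],w[0])-np.arcsin(yo/r);X=np.sqrt(r*r-yo*yo);H=w[2]-h
    c=(X*X+H*H-L1**2-Lf**2)/(2*L1*Lf)
    if abs(c)>1:return None
    b=np.arccos(c);q3=b-al;q2=np.arctan2(X,H)-np.arctan2(Lf*np.sin(b),L1+Lf*np.cos(b))
    M=(Z(q1)@Y(q2+q3)).T@R@Z(-c6)
    q5=np.arccos(np.clip(M[2,2],-1,1));q4=np.arctan2(M[1,2],M[0,2]);q6=np.arctan2(M[2,1],-M[2,0])
    if q4<LO[3]:q4+=2*np.pi
    q=np.array([q1,q2,q3,q4,q5,q6])
    return q if np.all(q>=LO+slack) and np.all(q<=HI-slack) else None
G=np.array([.532,-.242,.047]);PSI=np.deg2rad(-79);TR=np.array([.594,-.006,0])
def boxR(psi=PSI):return Z(psi)
def graspT(a,flip,g=G): R=toolR(PSI,a,0,flip);return g+.019*R[:,2],R
E
python3 - <<'E'
from kin import *
q,t,R=load()[-1];print(np.abs(FK(q)[0]-t).max(),np.abs(IK(t,R)-q).max())
for flip in(0,1):
  for a in range(20,91,10):
    p,R=graspT(np.deg2rad(a),flip);qq=IK(p,R,.05);print(flip,a,None if qq is None else qq.round(2), FK(qq)[3].round(2) if qq is not None else IK(p,R,-9).round(2))
cen=np.array([.096,0,-.021])
for flip in(0,1):
 for ag in(40,55,70,85):
  p,Rg=graspT(np.deg2rad(ag),flip)
  qg=IK(p,Rg,.03)
  if qg is None: continue
  RB=Rg.T@boxR(); out=[]
  for psi in range(-180,180,15):
   for a in range(-60,90,10):
    for roll in range(-180,180,15):
     R=toolR(*np.deg2rad([psi,a,roll]));B=R@RB
     if B[2,2]>-.75: continue
     # corner extents rel grip
     P=np.array([[X,Yy,Zz] for X in(.044,.148) for Yy in(-.038,.038) for Zz in(-.044,.005)])@B.T
     low=P[:,2].min(); hz=(B@[.044,0,.003])[2]-.10
     gz=max(.13-low,.06-hz,.15)
     g=np.r_[(TR-B@(cen+[0,0,.03]))[:2],gz];pt=g+.019*R[:,2];q=IK(pt,R,.08)
     if q is None: continue
     _,_,e,w=FK(q);bad=False
     for k in np.linspace(0,1,8):
       for s,rad in((w+(g-w)*k*.75,.055),(e+(w-e)*k,.065)):
         X,Yy,Zz=s
         if Zz-rad<.23 and .25-rad<X<.47+rad and -.10-rad<Yy<.12+rad: bad=True
         if Zz-rad<.19 and X<.56+rad and Yy>.08: bad=True
         if Zz-rad<.18 and .61-rad<X<.72+rad and .16-rad<Yy<.27+rad: bad=True
         if Zz-rad<.07: bad=True
     if bad: continue
     out.append((np.abs(q-qg).max()+3*gz-2*(-B[2,2]),psi,a,roll,B[2,2],B[2,0],gz,q))
  out.sort(key=lambda v:v[0]);print("grasp",flip,ag,qg.round(2),len(out))
  for o in out[:4]:print("  ",[round(float(v),2) for v in o[:7]],o[7].round(2))
E
```

```text
7.45931094670027e-17 4.440892098500626e-16
0 20 None [-0.29  0.83  1.82  4.45  1.04  1.07]
0 30 None [-0.32  0.75  1.82  4.59  0.86  0.91]
0 40 None [-0.36  0.69  1.8   4.81  0.71  0.67]
0 50 [-0.41  0.65  1.77 -1.16  0.62  0.34] [ 0.5  -0.09  0.23]
0 60 [-0.47  0.62  1.73 -0.78  0.6  -0.05] [ 0.51 -0.13  0.25]
0 70 [-0.52  0.62  1.67 -0.43  0.67 -0.4 ] [ 0.52 -0.16  0.27]
0 80 [-0.58  0.63  1.6  -0.18  0.79 -0.65] [ 0.52 -0.2   0.28]
0 90 [-0.63  0.67  1.52 -0.    0.95 -0.82] [ 0.53 -0.24  0.28]
1 20 None [-0.29  0.83  1.82  4.45  1.04 -2.07]
1 30 None [-0.32  0.75  1.82  4.59  0.86 -2.23]
1 40 None [-0.36  0.69  1.8   4.81  0.71 -2.47]
1 50 [-0.41  0.65  1.77 -1.16  0.62 -2.8 ] [ 0.5  -0.09  0.23]
1 60 None [-0.47  0.62  1.73 -0.78  0.6   3.09]
1 70 [-0.52  0.62  1.67 -0.43  0.67  2.74] [ 0.52 -0.16  0.27]
1 80 [-0.58  0.63  1.6  -0.18  0.79  2.49] [ 0.52 -0.2   0.28]
1 90 [-0.63  0.67  1.52 -0.    0.95  2.32] [ 0.53 -0.24  0.28]
grasp 0 55 [-0.44  0.63  1.75 -0.97  0.6   0.15] 10
   [1.42, 90.0, -20.0, -180.0, -0.82, -0.57, 0.22] [-0.65  1.04  1.24  1.43  2.28 -0.64]
   [1.43, 90.0, -20.0, 165.0, -0.8, -0.55, 0.22] [-0.66  1.    1.31  1.39  2.29 -0.95]
   [1.44, 105.0, -20.0, 165.0, -0.8, -0.55, 0.22] [-0.59  1.11  1.04  1.4   2.46 -0.77]
   [1.45, 105.0, -20.0, -180.0, -0.82, -0.57, 0.22] [-0.57  1.16  0.96  1.46  2.45 -0.44]
grasp 0 70 [-0.52  0.62  1.67 -0.43  0.67 -0.4 ] 0
grasp 0 85 [-0.6   0.65  1.56 -0.08  0.87 -0.74] 0
grasp 1 70 [-0.52  0.62  1.67 -0.43  0.67  2.74] 0
grasp 1 85 [-0.6   0.65  1.56 -0.08  0.87  2.4 ] 0
```

```bash
cat >> kin.py <<'E'
def pitched(ag,phi,dyaw=0,flip=0):
    R=toolR(PSI,ag,0,flip);B=boxR();ax=B[:,1]
    P=Z(dyaw)@Ro.from_rotvec(ax*phi).as_matrix();return P@R,P@B   # box far end down for phi>0
def clear(q,g):
    _,R,e,w=FK(q);worst=9
    for k in np.linspace(0,1,8):
        for s,rad in((w+(g-w)*k*.75,.055),(e+(w-e)*k,.065)):
            for (x0,x1,y0,y1,H) in((.27,.47,-.09,.12,.22),(.1,.56,.10,.5,.19),(.61,.72,.16,.27,.175),(.49,.70,-.11,.1,.05),(.0,1,-1,1,0)):
                dx=max(x0-s[0],s[0]-x1,0);dy=max(y0-s[1],s[1]-y1,0);dz=max(s[2]-H,0)
                worst=min(worst,np.sqrt(dx*dx+dy*dy+dz*dz)-rad)
    return worst
E
python3 - <<'E'
from kin import *
D=np.rad2deg
print("right place")
for zz in(.2,.26,.32):
  for phi in(0,30,60,80):
    R,B=pitched(np.deg2rad(55),np.deg2rad(phi));g=np.array([.532,-.242,zz]);q=IK(g+.019*R[:,2],R,.02);print(zz,phi,None if q is None else q.round(2), None if q is None else round(clear(q,g),3))
print("dump")
res=[]
for ag in(52,55,58,62):
 for dy in range(-40,41,10):
  for gz in(.2,.22,.25,.28):
   row=[]
   for phi in(70,90,110,130,140,150,160):
    R,B=pitched(np.deg2rad(ag),np.deg2rad(phi),np.deg2rad(dy))
    g=np.r_[(TR-B@np.array([.1,0,0.0]))[:2],gz]
    q=IK(g+.019*R[:,2],R,.03)
    row.append(None if q is None else round(float(clear(q,g)),2))
   if row[4] is not None and row[4]>0: print(ag,dy,gz,row)
E
```

```text
right place
0.2 0 [-0.44  0.39  1.65 -0.67  0.84 -0.24] 0.07
0.2 30 [-0.6   0.46  1.42 -0.07  1.2  -0.77] 0.109
0.2 60 [-0.73  0.64  1.19  0.26  1.67 -0.95] 0.137
0.2 80 [-0.79  0.79  1.05  0.44  1.96 -0.96] 0.151
0.26 0 [-0.44  0.33  1.57 -0.61  0.95 -0.34] 0.103
0.26 30 [-0.6   0.41  1.33 -0.06  1.33 -0.78] 0.132
0.26 60 [-0.73  0.6   1.1   0.26  1.79 -0.91] 0.156
0.26 80 [-0.79  0.74  0.97  0.46  2.07 -0.9 ] 0.166
0.32 0 [-0.44  0.28  1.47 -0.56  1.07 -0.44] 0.143
0.32 30 [-0.6   0.39  1.22 -0.06  1.47 -0.79] 0.17
0.32 60 [-0.73  0.58  0.98  0.27  1.92 -0.87] 0.188
0.32 80 [-0.79  0.72  0.87  0.5   2.19 -0.83] 0.194
dump
52 -40 0.2 [0.07, 0.04, 0.01, 0.01, 0.01, 0.01, 0.01]
52 -40 0.22 [0.08, 0.05, 0.02, 0.01, 0.01, 0.01, 0.01]
52 -40 0.25 [0.09, 0.07, 0.03, 0.02, 0.02, 0.01, 0.01]
52 -40 0.28 [0.11, 0.08, 0.06, 0.03, 0.03, 0.02, 0.02]
52 -30 0.2 [0.07, 0.05, 0.04, 0.03, 0.04, 0.04, 0.01]
52 -30 0.22 [0.08, 0.06, 0.04, 0.03, 0.04, 0.04, 0.03]
52 -30 0.25 [0.09, 0.07, 0.05, 0.04, 0.04, 0.04, 0.04]
52 -30 0.28 [0.11, 0.09, 0.07, 0.05, 0.05, 0.04, 0.04]
52 -20 0.2 [0.07, 0.06, 0.05, 
[... 4782 characters left out ...]
0.0]
62 -10 0.25 [0.09, 0.08, 0.08, 0.08, 0.08, 0.06, 0.03]
62 -10 0.28 [0.11, 0.1, 0.09, 0.09, 0.09, 0.08, 0.06]
62 0 0.2 [0.07, 0.08, 0.09, 0.07, 0.05, 0.01, -0.02]
62 0 0.22 [0.08, 0.08, 0.09, 0.07, 0.06, 0.03, -0.0]
62 0 0.25 [0.09, 0.09, 0.09, 0.09, 0.07, 0.06, 0.03]
62 0 0.28 [0.11, 0.11, 0.1, 0.1, 0.08, 0.07, 0.05]
62 10 0.2 [0.07, 0.09, 0.08, 0.04, 0.03, 0.01, -0.02]
62 10 0.22 [0.08, 0.09, 0.09, 0.05, 0.04, 0.02, -0.0]
62 10 0.25 [0.09, 0.1, 0.11, 0.07, 0.05, 0.03, 0.02]
62 10 0.28 [0.11, 0.11, 0.12, 0.09, 0.06, 0.05, 0.03]
62 20 0.22 [0.08, 0.1, 0.08, 0.03, 0.01, -0.01, -0.02]
62 20 0.25 [0.09, 0.11, 0.1, 0.04, 0.02, 0.01, -0.0]
62 20 0.28 [0.11, 0.12, 0.11, 0.06, 0.04, 0.03, 0.01]
```

Run:
```python
from rel import *
p,R=graspT(np.deg2rad(60),0);print("grasp tcp",p.round(4));rel(p-.1*R[:,2],R)
```

```text
grasp tcp [ 0.5338 -0.2513  0.0305]
shift cm [ 8.34 -5.66 37.08] rot [ 0.258 -0.001  0.001] | min rows 9.2
```

```bash
python3 -m creep '[[0.9,-0.6,4,0.03,0,0,100],[1.8,-1.2,8,0.06,0,0,100],[2.7,-1.8,12,0.09,0,0,100],[3.6,-2.4,16,0.12,0,0,100],[4.5,-3.1,20,0.14,0,0,100],[5.4,-3.7,24,0.17,0,0,100],[6.3,-4.3,28,0.2,0,0,100],[7,-4.8,31,0.22,0,0,100]]' >/dev/null; python3 log.py
python3 - <<'E'
from rel import *
from rig import cams
import cv2
s=ctrl.get_state();d=cams.read_camera("wrist");np.savez("w1.npz",pos=s["position"],rot=s["tcp_rot"],**d);cv2.imwrite("pics/w1.png",d["color"][:,:,::-1])
p,R=graspT(np.deg2rad(60),0);rel(p-.06*R[:,2],R)
print(d["fx"],d["cx"],d["cy"],d["hand_eye"].round(3).tolist())
# project predicted points
def proj(P):
    t=np.array(s["tcp_rot"]).T@(np.array(P)-s["position"]);c=np.linalg.inv(d["hand_eye"])@np.r_[t,1];c=c[:3]
    th=np.arctan2(np.hypot(c[0],c[1]),c[2]);ph=np.arctan2(c[1],c[0]);return (d["cx"]+d["fx"]*th*np.cos(ph)).round(1),(d["cy"]+d["fy"]*th*np.sin(ph)).round(1)
B=boxR()
im=d["color"][:,:,::-1].copy()
for n,o in dict(e1=[-.042,.008,.013],e2=[-.042,-.008,.013],r1=[.042,.008,.013],r2=[.042,-.008,.013],f1=[.148,.038,.005],f2=[.148,-.038,.005]).items():
    u,v=proj(G+B@np.array(o));print(n,u,v);cv2.circle(im,(int(u),int(v)),2,(0,255,0),-1)
cv2.imwrite("pics/w1b.png",cv2.resize(im,(768,576)))
E
```

```text
t 3.43 q [-0.323  0.332  1.773 -0.659  0.855 -0.119] p [ 0.504 -0.17   0.164] F [1.8 0.  0.4] open 0.0853
shift cm [1.52 0.49 9.37] rot [0.032 0.006 0.002] | min rows 2.3
297.3186396354542 252.9514836804242 188.68046893464643 [[1.0, 0.002, -0.001, 0.0], [-0.001, 0.955, 0.298, -0.075], [0.002, -0.298, 0.955, -0.143], [0.0, 0.0, 0.0, 1.0]]
e1 279.1 156.6
e2 260.4 156.4
r1 273.8 214.3
r2 258.8 214.3
f1 290.8 254.2
f2 235.6 254.3
```

View pics/w1b.png

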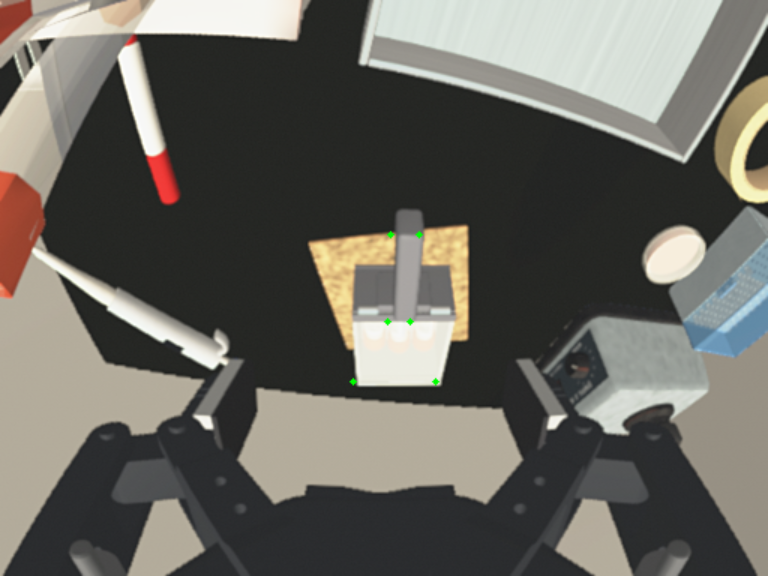

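The overlay is consistent: in the picture the handle runs from (410,232) to (405,321), about 5 px right of my prediction, so I'll shift +3 mm in tool x. I'll approach and grip now.

```bash
sed -i 's/^G=np.array(\[.532,-.242,.047\])/G=np.array([.535,-.2425,.047])/' kin.py
python3 -m creep '[[0.8,0.2,1.5,0.01,0,0,100],[1.5,0.4,3,0.03,0,0,100],[1.8,0.5,5,0.03,0,0,100],[1.8,0.5,7,0.03,0,0,100],[1.8,0.5,9,0.03,0,0,100],[1.8,0.5,11,0.03,0,0,100],[1.8,0.5,12,0.03,0,0,100],[1.8,0.5,12,0.03,0,0,100]]' >/dev/null; python3 log.py
python3 - <<'E'
from rel import *
p,R=graspT(np.deg2rad(60),0);rel(p,R)
E
```

```text
t 4.15 q [-0.436  0.568  1.724 -0.727  0.664 -0.086] p [ 0.532 -0.235  0.058] F [-0.6 -0.1 -0.4] open 0.0857
shift cm [0.15 0.08 3.25] rot [0.    0.009 0.002] | min rows 0.8
```

```bash
python3 -m creep '[[0.1,0.1,1.2,0,0.01,0,100],[0.1,0.1,2.4,0,0.01,0,100],[0.1,0.1,3.2,0,0.01,0,100],[0.1,0.1,3.2,0,0.01,0,100],[0.1,0.1,3.2,0,0.01,0,30],[0.1,0.1,3.2,0,0.01,0,10],[0.1,0.1,3.2,0,0.01,0,0],[0.1,0.1,3.2,0,0.01,0,0]]' 80 >/dev/null
python3 log.py
python3 -m creep '[[0,0,0,0,0,0,0],[0,0,0,0,0,0,0],[0,0,0,0,0,0,0],[0,0,0,0,0,0,0],[0,0,0,0,0,0,0],[0,0,0,0,0,0,0],[0,0,0,0,0,0,0],[0,0,0,0,0,0,0]]' 80 >/dev/null;python3 log.py
python3 - <<'E'
from rig import ctrl,cams
import cv2,numpy as np,json
s=ctrl.get_state();json.dump([s["position"].tolist(),s["tcp_rot"].tolist()],open("grasp.json","w"));print(s["tcp_rot"].round(3).tolist())
d=cams.read_camera("scene");a=d["color"][150:310,220:420,::-1]
w=cams.read_camera("wrist")["color"][:,:,::-1]
cv2.imwrite("pics/g.png",cv2.hconcat([cv2.resize(a,(400,320)),cv2.resize(w,(400,320))]))
E
```

```text
t 4.82 q [-0.465  0.623  1.719 -0.771  0.603 -0.055] p [ 0.537 -0.252  0.032] F [ 0.1  0.3 -0.7] open 0.0387
t 5.48 q [-0.464  0.623  1.718 -0.771  0.603 -0.055] p [ 0.537 -0.252  0.032] F [-1.5  3.2  5.3] open 0.015
[[0.981, 0.167, 0.098], [0.194, -0.849, -0.491], [0.001, 0.501, -0.866]]
```

View pics/g.png

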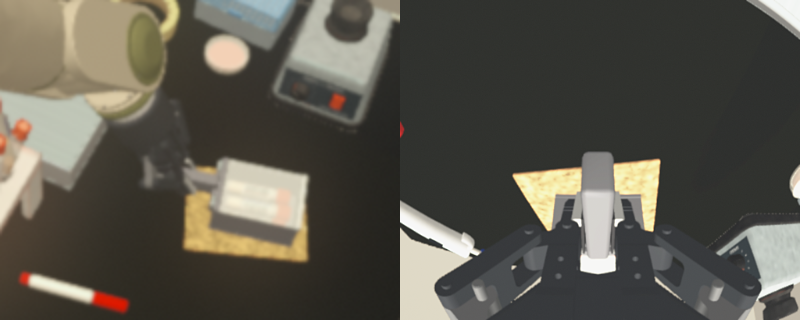

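Gripped: the opening is 15 mm and the handle sits centrally between the pads. Lifting.

```bash
python3 -m creep '[[0,0.3,-0.5,0,0,0,0],[0,1,-1.7,0,0,0,0],[0,1.8,-3,0,0,0,0],[0,2.8,-4.8,0,0,0,0],[0,3.8,-6.5,0,0,0,0],[0,4.8,-8.2,0,0,0,0],[0,5.8,-10,0,0,0,0],[0,6.5,-11.3,0,0,0,0]]' 80 >/dev/null; python3 log.py
cat > goal.py <<'E'
# phi_deg x y z(grip) -> tool-frame shift/turn
import sys,json
from rel import *
phi,x,y,zz=map(float,sys.argv[1:5]);dy=float(sys.argv[5]) if len(sys.argv)>5 else 0
p,R=json.load(open("grasp.json"));R=np.array(R);ax=R[:,0]
R2=Z(np.deg2rad(dy))@Ro.from_rotvec(ax*np.deg2rad(phi)).as_matrix()@R;g=np.array([x,y,zz]);pt=g+.019*R2[:,2]
q=IK(pt,R2,.02);rel(pt,R2);print("q",None if q is None else q.round(2),"clear",None if q is None else round(clear(q,g),3))
E
python3 - <<'E'
from kin import *
B0=boxR()
for phi in(70,90,110,130,150,158):
    R,B=pitched(np.deg2rad(60),np.deg2rad(phi));g=(TR-B@np.array([.1,0,0.0]))[:2]
    print(phi,"g",g.round(3),"low corner",min((B@np.array([.148,0,k]))[2] for k in(-.044,.005)).round(3),"hinge",(B@np.array([.044,0,.003])).round(3))
E
python3 goal.py 60 .535 -.2425 .26;python3 goal.py 80 .59 -.02 .27;python3 goal.py 155 .58 -.09 .25
```

```text
t 6.25 q [-0.464  0.419  1.629 -0.562  0.835 -0.33 ] p [ 0.537 -0.251  0.164] F [ 0.7 -0.6 -1.9] open 0.015
70 g [0.587 0.028] low corner -0.154 hinge [ 0.003 -0.018 -0.04 ]
90 g [ 0.594 -0.006] low corner -0.148 hinge [ 0.001 -0.003 -0.044]
110 g [ 0.601 -0.04 ] low corner -0.141 hinge [-0.002  0.012 -0.042]
130 g [ 0.606 -0.069] low corner -0.117 hinge [-0.005  0.026 -0.036]
150 g [ 0.611 -0.091] low corner -0.078 hinge [-0.007  0.036 -0.025]
158 g [ 0.612 -0.097] low corner -0.06 hinge [-0.008  0.039 -0.019]
shift cm [ 0.03  2.39 -7.8 ] rot [ 1.047e+00 -1.000e-03 -0.000e+00] | min rows 8.4
q [-0.75  0.64  1.05  0.31  1.87 -0.91] clear 0.16
shift cm [  9.74 -15.31 -19.67] rot [ 1.396e+00 -1.000e-03 -0.000e+00] | min rows 11.2
q [-0.48  0.65  1.15  0.68  1.9  -0.64] clear 0.101
shift cm [  7.4   -9.47 -16.65] rot [ 2.705e+00 -1.000e-03  1.000e-03] | min rows 21.6
q [-0.6   1.1   1.18  1.67  2.53 -0.39] clear 0.05
```

```bash
python3 -m creep '[[0,0.5,-1.5,0.11,0,0,0],[0,0.9,-3,0.22,0,0,0],[0,1.3,-4.2,0.33,0,0,0],[0,1.6,-5.4,0.44,0,0,0],[0,1.9,-6.3,0.55,0,0,0],[0,2.2,-7,0.66,0,0,0],[0,2.3,-7.5,0.78,0,0,0],[0,2.4,-7.8,0.9,0,0,0]]' 80 >/dev/null; python3 log.py
python3 goal.py 78 .59 -.005 .27
```

```text
t 6.92 q [-0.718  0.577  1.115  0.236  1.748 -0.908] p [ 0.533 -0.233  0.245] F [-0.   0.5 -2. ] open 0.015
shift cm [ 10.06 -21.51   7.33] rot [ 0.456 -0.002  0.003] | min rows 6.0
q [-0.46  0.63  1.16  0.66  1.86 -0.63] clear 0.102
```

```bash
python3 -m creep '[[0.5,-1,0.4,0.02,0,0,0],[1.3,-2.8,1,0.06,0,0,0],[2.3,-5,1.7,0.1,0,0,0],[3.3,-7.2,2.4,0.15,0,0,0],[4.3,-9.3,3.2,0.2,0,0,0],[5.3,-11.5,3.9,0.25,0,0,0],[6.3,-13.6,4.6,0.3,0,0,0],[7.3,-15.6,5.3,0.33,0,0,0]]' 80 >/dev/null; python3 log.py
python3 goal.py 78 .59 -.005 .27; python3 goal.py 105 .60 -.03 .26
```

```text
t 7.58 q [-0.531  0.606  1.159  0.536  1.853 -0.704] p [ 0.572 -0.056  0.254] F [ 0.1 -0.5 -2.5] open 0.0149
shift cm [ 2.73 -4.84  3.73] rot [ 0.124 -0.001  0.003] | min rows 1.6
q [-0.46  0.63  1.16  0.66  1.86 -0.63] clear 0.102
shift cm [ 3.22 -3.02  2.44] rot [ 0.595 -0.     0.003] | min rows 4.8
q [-0.54  0.83  1.1   0.99  2.12 -0.63] clear 0.097
```

```bash
python3 -m creep '[[0.8,-1.5,1.2,0.03,0,0,0],[1.5,-2.8,2.2,0.06,0,0,0],[2.2,-4,3.1,0.09,0,0,0],[2.7,-4.8,3.7,0.12,0,0,0],[2.7,-4.8,3.7,0.12,0,0,0],[2.7,-4.8,3.7,0.12,0,0,0],[2.7,-4.8,3.7,0.12,0,0,0],[2.7,-4.8,3.7,0.12,0,0,0]]' 80 >/dev/null; python3 log.py
for f in "100 .598 -.022 .265" "120 .604 -.055 .255" "130 .606 -.069 .25"; do python3 goal.py $f;done
```

```text
t 8.25 q [-0.458  0.63   1.166  0.661  1.861 -0.632] p [0.587 0.008 0.257] F [ 0.2  0.2 -3.4] open 0.0152
shift cm [ 0.5   0.82 -1.06] rot [ 0.389 -0.001  0.003] | min rows 3.1
q [-0.53  0.79  1.11  0.93  2.07 -0.63] clear 0.098
shift cm [ 0.45  3.26 -3.22] rot [ 0.738 -0.001  0.003] | min rows 5.9
q [-0.58  0.95  1.06  1.18  2.26 -0.58] clear 0.096
shift cm [ 0.37  4.36 -4.17] rot [ 0.913 -0.     0.003] | min rows 7.3
q [-0.59  1.02  1.04  1.32  2.34 -0.52] clear 0.091
```

```bash
python3 -m creep '[[0.1,0.2,-0.3,0.12,0,0,0],[0.3,0.5,-0.7,0.24,0,0,0],[0.4,0.8,-1.1,0.36,0,0,0],[0.5,1.6,-1.8,0.48,0,0,0],[0.5,2.4,-2.5,0.6,0,0,0],[0.5,3.2,-3.1,0.72,0,0,0],[0.4,3.9,-3.8,0.83,0,0,0],[0.4,4.3,-4.1,0.91,0,0,0]]' 80 >/dev/null; python3 log.py
python3 goal.py 157 .612 -.094 .25
```

```text
t 8.92 q [-0.593  1.023  1.04   1.324  2.343 -0.523] p [ 0.602 -0.052  0.252] F [ 0.1 -0.8 -1.2] open 0.0152
shift cm [ 0.13 -1.41 -2.6 ] rot [ 0.468 -0.001  0.002] | min rows 3.7
q [-0.57  1.16  1.06  1.82  2.51 -0.25] clear 0.043
```

```bash
python3 -m creep '[[0,-0.3,-0.5,0.09,0,0,0],[0,-0.6,-1,0.18,0,0,0],[0.1,-0.9,-1.5,0.27,0,0,0],[0.1,-1.1,-2,0.36,0,0,0],[0.1,-1.4,-2.6,0.46,0,0,0],[0.1,-1.4,-2.6,0.46,0,0,0],[0.1,-1.4,-2.6,0.46,0,0,0],[0.1,-1.4,-2.6,0.46,0,0,0]]' 80 >/dev/null; python3 log.py
python3 - <<'E'
from rig import cams
import cv2
a=cams.read_camera("scene")["color"][110:300,160:400,::-1];b=cams.read_camera("top")["color"][130:270,190:370,::-1]
cv2.imwrite("pics/d.png",cv2.vconcat([cv2.resize(cv2.hconcat([cv2.resize(a,(400,320)),cv2.resize(b,(400,320))]),(800,320))]))
E
```

```text
t 9.58 q [-0.574  1.154  1.054  1.809  2.503 -0.258] p [ 0.609 -0.079  0.262] F [ 0.5  0.1 -0.6] open 0.015
```

View pics/d.png

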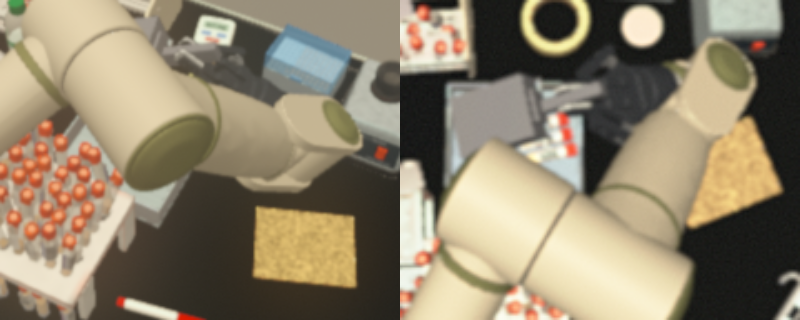

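Three red caps are in the tray at about (563,120)–(572,150) of the right-hand crop, and the wrist load fell from about 2.2 N to 0.6 N, so the box looks empty. The mat is in full view, so I'll measure it and then plan the reverse path.

```bash
python3 - <<'E'
from rig import cams
from h import cloud
import numpy as np,cv2
for n in("scene","top"):
    d=cams.read_camera(n);P=cloud(d);c=d["color"].astype(int)
    m=((c[...,0]-c[...,2]>45)&(abs(P[...,2])<.03)&(P[...,0]>.42)&(P[...,0]<.66)&(P[...,1]<-.18)&(P[...,1]>-.45)).astype(np.uint8)
    k,l,s,_=cv2.connectedComponentsWithStats(m);l=(l==1+np.argmax(s[1:,4]));print(n,cv2.minAreaRect(P[l][:,:2].astype(np.float32)*1000),np.median(P[l],0).round(4))
E
python3 goal.py 130 .606 -.069 .26;python3 goal.py 155 .61 -.085 .27
```

```text
scene ((549.4437255859375, -323.79193115234375), (130.25936889648438, 155.57911682128906), 19.545236587524414) [ 0.5455 -0.325   0.0038]
top ((547.8443603515625, -327.1343688964844), (125.49342346191406, 158.23837280273438), 19.4866943359375) [ 0.5374 -0.3504  0.0035]
shift cm [-0.07  1.64  2.43] rot [-0.461 -0.001  0.004] | min rows 3.7
q [-0.59  1.01  1.04  1.34  2.34 -0.5 ] clear 0.095
shift cm [ 0.02 -0.94  1.9 ] rot [-0.025  0.     0.004] | min rows 0.5
q [-0.57  1.11  1.08  1.8   2.49 -0.26] clear 0.052
```

```bash
python3 -m creep '[[0,0.4,0.6,-0.11,0,0,0],[0,0.8,1.2,-0.22,0,0,0],[0,1.2,1.8,-0.33,0,0,0],[0,1.6,2.4,-0.45,0,0,0],[0,1.6,2.4,-0.46,0,0,0],[0,1.6,2.4,-0.46,0,0,0],[0,1.6,2.4,-0.46,0,0,0],[0,1.6,2.4,-0.46,0,0,0]]' 80 >/dev/null; python3 log.py;python3 goal.py 80 .59 -.005 .275;python3 goal.py 105 .60 -.03 .265
```

```text
t 10.45 q [-0.592  1.01   1.039  1.341  2.345 -0.5  ] p [ 0.603 -0.051  0.262] F [-0.2  0.7 -2.3] open 0.0151
shift cm [-0.41  1.05  6.13] rot [-0.878 -0.002  0.   ] | min rows 7.0
q [-0.46  0.64  1.16  0.69  1.89 -0.62] clear 0.104
shift cm [0.09 0.92 3.85] rot [-0.441 -0.002  0.001] | min rows 3.5
q [-0.54  0.83  1.1   0.99  2.12 -0.62] clear 0.098
```

```bash
python3 -m creep '[[0,0.4,1,-0.11,0,0,0],[0,0.7,2,-0.22,0,0,0],[0.1,0.9,3,-0.33,0,0,0],[0.1,0.9,3.8,-0.44,0,0,0],[0,0.9,4.4,-0.55,0,0,0],[-0.1,1,5,-0.66,0,0,0],[-0.3,1,5.6,-0.77,0,0,0],[-0.4,1,6.1,-0.87,0,0,0]]' 80 >/dev/null; python3 log.py;python3 goal.py 55 .535 -.2315 .27
python3 - <<'E'
from rig import cams,ctrl
import cv2
for i in range(4): a=cams.read_camera("wrist")["color"][:,:,::-1];print(ctrl.get_state()["wrist_force"].round(2))
b=cams.read_camera("top")["color"][140:260,190:340,::-1]
cv2.imwrite("pics/e.png",cv2.hconcat([cv2.resize(a,(400,300)),cv2.resize(b,(375,300))]))
E
```

```text
t 11.12 q [-0.465  0.64   1.158  0.696  1.89  -0.623] p [0.587 0.009 0.263] F [-0.1  0.3 -1.8] open 0.0148
shift cm [ -9.73  14.71 -16.14] rot [-0.442 -0.001 -0.002] | min rows 5.7
q [-0.72  0.59  1.09  0.27  1.8  -0.9 ] clear 0.153
[0.05 3.24 2.53]
[-0.62  0.48 -1.89]
[ 0.23  0.03 -2.84]
[ 0.18 -1.87 -1.28]
```

View pics/e.png

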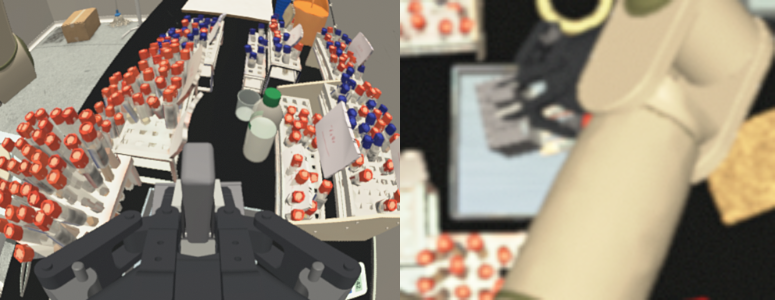

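The arm hides the tray in this view; one cap shows at about (587,120). I'll carry the box back over the mat and check the tray from there.

```bash
python3 -m creep '[[-0.5,0.8,-0.8,-0.02,0,0,0],[-1.5,2.2,-2.4,-0.06,0,0,0],[-2.8,4.2,-4.6,-0.12,0,0,0],[-4.1,6.2,-6.8,-0.18,0,0,0],[-5.4,8.2,-9,-0.25,0,0,0],[-6.7,10.2,-11.2,-0.31,0,0,0],[-8,12.1,-13.3,-0.37,0,0,0],[-9,13.6,-15,-0.41,0,0,0]]' 80 >/dev/null
python3 -m creep '[[-0.3,0.4,-0.4,-0.1,0,0,0],[-0.3,0.3,0,-0.2,0,0,0],[-0.3,0.2,0.5,-0.3,0,0,0],[-0.3,0.2,0.5,-0.4,0,0,0],[-0.3,0.2,0.5,-0.5,0,0,0],[-0.3,0.2,0.5,-0.5,0,0,0],[-0.3,0.2,0.5,-0.5,0,0,0],[-0.3,0.2,0.5,-0.5,0,0,0]]' 80 >/dev/null
python3 log.py;python3 goal.py 0 .532 -.2315 .16;python3 goal.py 0 .532 -.2315 .06
python3 - <<'E'
from rig import cams,ctrl
import cv2
a=cams.read_camera("scene")["color"][110:300,180:400,::-1]
b=cams.read_camera("top")["color"][140:260,190:370,::-1]
cv2.imwrite("pics/f.png",cv2.hconcat([cv2.resize(a,(350,300)),cv2.resize(b,(450,300))]))
E
```

```text
t 12.7 q [-0.573  0.407  1.331 -0.019  1.391 -0.758] p [ 0.533 -0.211  0.244] F [ 0.  -0.2 -1.4] open 0.0147
shift cm [-0.41  2.71 10.13] rot [-0.503  0.007 -0.005] | min rows 4.0
q [-0.45  0.44  1.66 -0.59  0.8  -0.27] clear 0.051
shift cm [-0.36  2.49 20.13] rot [-0.503  0.007 -0.005] | min rows 4.9
q [-0.45  0.59  1.73 -0.76  0.62 -0.06] clear -0.001
```

View pics/f.png

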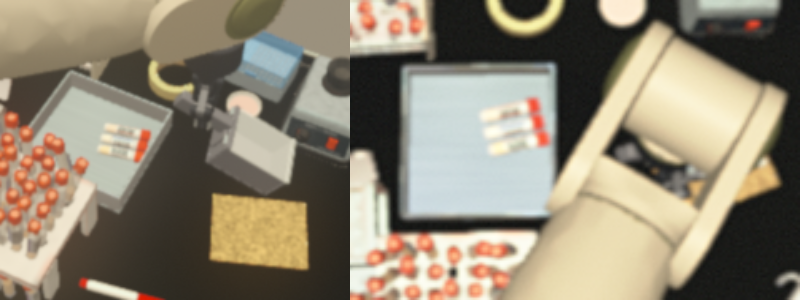

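All three tubes lie flat in the tray, at about (515,115) in the right-hand crop. The empty box is in hand with its lid shut. Lowering it onto the mat.

```bash
python3 -m creep '[[0,0.3,1,-0.08,0,0,0],[-0.1,0.6,3,-0.16,0,0,0],[-0.1,1,5,-0.24,0,0,0],[-0.2,1.5,7,-0.32,0,0,0],[-0.3,2,9,-0.4,0,0,0],[-0.4,2.4,11,-0.46,0,0,0],[-0.4,2.6,13,-0.5,0.01,0,0],[-0.4,2.6,14.5,-0.5,0.01,0,0]]' 80 >/dev/null
python3 log.py;python3 goal.py 0 .532 -.2315 .056;cat grasp.json
```

```text
t 13.47 q [-0.45   0.503  1.704 -0.654  0.714 -0.184] p [ 0.533 -0.241  0.097] F [-0.5 -0.3 -1.7] open 0.0149
shift cm [ 0.11 -2.84  4.99] rot [-0.003  0.002 -0.005] | min rows 1.4
q [-0.45  0.6   1.73 -0.76  0.62 -0.05] clear -0.003
[[0.5367784660652601, -0.25162203707311975, 0.03208636040027388], [[0.981025838004283, 0.16728794767437327, 0.09799514136369365], [0.1938742517905109, -0.8491807064900265, -0.49122795341650577], [0.001039067208481579, 0.500906049362548, -0.8655010398903868]]]
```

```bash
python3 -m creep '[[0,-0.7,1.2,0,0,0,0],[0.1,-1.4,2.4,0,0,0,0],[0.1,-2.1,3.6,0,0,0,0],[0.1,-2.6,4.6,0,0,0,0],[0.1,-2.9,5.1,0,0,0,0],[0.1,-3,5.3,0,0,0,0],[0.1,-3,5.3,0,0,0,0],[0.1,-3,5.3,0,0,0,0]]' 80 >/dev/null
python3 log.py;python3 goal.py 0 .532 -.2315 .0485
```

```text
t 14.13 q [-0.449  0.607  1.73  -0.763  0.615 -0.044] p [ 0.534 -0.241  0.036] F [ 0.3  0.  -0.7] open 0.0149
shift cm [-0.01 -0.27  0.35] rot [-0.003  0.002 -0.006] | min rows 0.1
q [-0.45  0.61  1.73 -0.78  0.61 -0.03] clear -0.008
```

```bash
python3 -m creep '[[0,0,0.1,0,0,0,0],[0,-0.1,0.2,0,0,0,0],[0,-0.1,0.25,0,0,0,0],[0,-0.2,0.3,0,0,0,0],[0,-0.2,0.35,0,0,0,0],[0,-0.25,0.4,0,0,0,0],[0,-0.25,0.4,0,0,0,0],[0,-0.25,0.4,0,0,0,0]]' 80 >/dev/null
python3 log.py
python3 -m creep '[[0,0,0,0,0,0,10],[0,0,0,0,0,0,20],[0,0,0,0,0,0,22],[0,0,0,0,0,0,25],[0,0,0,0,0,0,30],[0,0,0,0,0,0,60],[0,0,0,0,0,0,100],[0,0,0,0,0,0,100]]' 30 >/dev/null
python3 log.py
```

```text
t 14.8 q [-0.449  0.615  1.732 -0.773  0.608 -0.032] p [ 0.534 -0.241  0.032] F [-0.9  2.   2.8] open 0.0153
t 15.47 q [-0.449  0.615  1.732 -0.773  0.608 -0.032] p [ 0.534 -0.241  0.032] F [-0.4 -0.2  0.3] open 0.0612
```

Released. I'll let the fingers open fully, back straight out along the tool axis, then check.

```bash
python3 -m creep '[[0,0,0,0,0,0,100],[0,0,0,0,0,0,100],[0,0,0,0,0,0,100],[0,0,-1,0,0,0,100],[0,0,-2.5,0,0,0,100],[0,0,-4.5,0,0,0,100],[0,0,-6.5,0,0,0,100],[0,0,-9,0,0,0,100]]' >/dev/null
python3 -m creep '[[0,0,-2,0,0,0,100],[0,0,-4.5,0,0,0,100],[0,0,-7,0,0,0,100],[0,0,-9.5,0,0,0,100],[0,0,-12,0,0,0,100],[0,0,-14,0,0,0,100],[0,0,-15,0,0,0,100],[0,0,-15,0,0,0,100]]' >/dev/null
python3 log.py
python3 - <<'E'
from rig import cams,ctrl
from h import cloud
import cv2,numpy as np
a=cams.read_camera("scene");w=cams.read_camera("wrist")
P=cloud(a);m=(P[...,2]>.035)&(P[...,2]<.075)&(P[...,0]>.47)&(P[...,0]<.64)&(P[...,1]<-.17)&(P[...,1]>-.43)
k,l,s,_=cv2.connectedComponentsWithStats(m.astype(np.uint8));q=P[l==1+np.argmax(s[1:,4])];print(cv2.minAreaRect(q[:,:2].astype(np.float32)*1000),np.percentile(q[:,2],[5,50,95]).round(3))
cv2.imwrite("pics/z.png",cv2.hconcat([cv2.resize(a["color"][100:310,160:420,::-1],(400,323)),cv2.resize(w["color"][:,:,::-1],(400,323))]))
E
```

```text
t 16.8 q [-0.237  0.246  1.647 -0.54   1.077 -0.206] p [ 0.511 -0.122  0.243] F [ 0.7  0.2 -1.3] open 0.0852
((539.2303466796875, -282.97003173828125), (80.20034790039062, 189.49595642089844), 11.862095832824707) [0.042 0.053 0.061]
```

View pics/z.png

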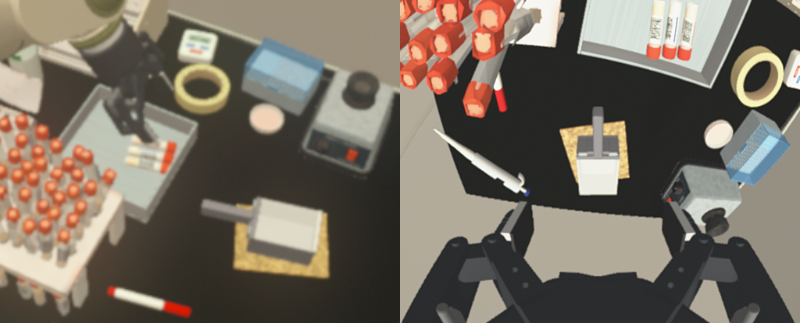

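The box is upright and shut on the mat, its centre within a few mm of the mat's centre. The three tubes are in the tray, and the tape, dish and marker have not moved. Handing in.

```bash
python3 -c "
from rig import ctrl
print(ctrl.job_done())"
```

```text
the job is handed in; nothing more can be done
None
```

The job is done and handed in at about 17 s. I lifted the box by its handle and pitched it roughly 155° over the tray, and all three tubes fell out. I then turned it upright and set it back on the mat.

**Last checks:**
- **Tubes:** all three lie flat inside the tray in the scene and wrist views.
- **Box:** it stands upright and empty. By depth measurement its centre is about 2 mm from the mat's centre, which is about 12 mm from where it first stood because I aimed for the middle of the mat.
- **Lid:** it looks shut, and the top height is 0.061 m, the same as at the start.
- **Bystanders:** the tape, dish and marker look unmoved. The saline bottle was out of frame in the last scene picture. I did not measure any of the four again at the end.
- **Robot:** the gripper was open and about 0.2 m clear of the box when I handed in.

**What disagreed:** the wrist force reading was too noisy (about ±2 N) to confirm by weight that the box was empty. That rests on the pictures.

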